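Home the sample wheel and pin it

TASK

Turn the sample wheel of the pellet reader until the pointer on its far rim stands inside the pale window on the read head. Then lock it: take the lock pin from the accessory block, put it down through the bushing in the wheel, feel for the bore in the index block beneath, which may be anywhere in the window's range, and seat the pin fully home with its collar flat on the wheel. Never force the pin, let go of it at the end, and leave the beaker, the jar and the weight where they stand.

Things in the scene. Friction and masses are not known exactly. Their poses are not given: they have to be found in the camera images.
- reader: Pellet reader fixed on the bench: grey foot plate 232 x 190 mm, white read head 98 mm tall at the rear with a black snout over the wheel, and the flat open wheel in front of it. Origin: on the wheel's axis at bench level; z up, x from the axis to the read head, y to the left as seen with the head at the rear.
- index_place (a point): Middle of the range of the hidden bore: at the left under the rim, 70 mm from the wheel's axis, on the flat top (30 mm over the bench) of the steel index block, 58 mm long along the rim. The bore is 11.5 mm wide, 16 mm deep; the block is bolted on adjustably, so the true bore lies up to 0.105 rad (7.4 mm) along the wheel's circle either side of this point.
- wheel_disc (a joint): Wheel angle about the upright axis, rad: 0 = pointer at the window's middle and bushing over index_place; positive = anticlockwise from above; starts between 0.6 and 1.6. Aluminium wheel 184 mm across, underside 32 mm and top 44 mm over the bench; it turns with slight friction (about 2 N at the knob) and stays where left. The window spans -0.13 to 0.13 rad.
- pointer_tip (a point): Tip of the pointer, a small dark blade on the wheel's rim, 98.5 mm from the axis, 43 mm over the bench, opposite to the knob.
- home_mark (a point): Middle of the pale window (26 mm wide, dark plate on both sides) low on the front face of the read head, 101 mm from the wheel's axis, 40 mm over the bench.
- bushing (a point): Centre of the upper mouth of the bushing, a 13 mm wide, chamfered hole through the wheel's widest spoke (steel, 12 mm thick, 36 x 34 mm), 70 mm from the axis, 44 mm over the bench, a quarter turn anticlockwise (seen from above) from the pointer. The pin goes down with a push of a few newtons; 25 N on it is force.
- knob (a point): Middle of the black spinner knob on the wheel opposite to the pointer, 70 mm from the axis, 64 mm over the bench. The knob is round, 22 mm in diameter, from 50 to 78 mm over the bench, and spins freely on its own upright stem.
- lock_pin: Loose steel pin, about 0.09 kg, upright in the accessory block. Origin: its lower end; z along it. Shank 10 mm wide with a tapered nose (1.2 mm high, 8 mm wide at the end); collar 26 mm wide, underside 29 mm above the origin; ribbed round head 22 mm wide from 37 to 67 mm above it, to hold it by. Standing on the index block its origin is 30 mm over the bench, seated home 15 mm.
- accessory_block: Grey plastic block 44 x 104 x 30 mm fixed on the bench left or right of the reader. Origin: middle of its underside. Its 12 mm through hole at y = +30 mm holds the pin, whose collar rests on the block's top; two flat spare pellets lie beside it.
- beaker: Glass beaker, 55 mm wide, 71 mm tall, on the other side of the reader. Origin: middle of its underside. To be left alone.
- jar: White sample jar with a screw lid, 59 mm wide, 68 mm tall, right of the read head. Origin: middle of its underside. To be left alone.
- weight_500: Steel 500 g weight with a knob, 38 mm wide, 58 mm tall, left of the read head. Origin: middle of its underside. To be left alone.
There are look-alikes about, which are no part of the job. What is shaped like the lock_pin but orange or pink is not meant.

How it is judged:
On the way, in this order (a step that is already met when the one before it is completed fails the run):
1. the pointer stands inside the pale window (value of joint wheel_disc between -0.13 and 0.13 rad), for 0.3 s.
2. the lock pin is seated home through the bushing (z of lock_pin in the frame of reader below 0.0175 m and horizontal distance between lock_pin and bushing below 0.003 m), for 0.2 s.
At the end, for the whole second after the job is handed in: Wheel within 0.15 rad of the window's middle; pin upright (0.1 rad), at rest, within 3 mm of the bushing's centre and seated with its collar no more than 2.5 mm off the wheel (lower end under 17.5 mm) (all of step 2 and value of joint wheel_disc between -0.15 and 0.15 rad and angle between lock_pin's own z axis and vertical below 0.1 rad and linear speed of lock_pin below 0.02 m/s); the robot touches nothing.
It fails at once if the lock pin is forced: it bears on the reader or its wheel with more than 25 N (contact force between lock_pin and reader above 25 N).
It fails at once if the beaker, the jar or the weight is shifted by more than 30 mm (distance of any of beaker, jar, weight_500 from where it was at the start of the episode above 0.03 m).
It also fails if it takes over 64 s, if anything falls off the work surface, if the arm or the gripper's body presses on something with over 40 N, if the wrist force passes 120 N, or if a joint passes its speed limit or range.

ROBOT

A 6-joint arm with a two-finger parallel gripper is mounted at the origin on a cart in front of the work surface, level with it; the furniture and walls round the work are solid. World frame = base frame: x ahead of the robot, y to its left, z up, the work surface at z = 0. Lengths are in m, angles in rad, forces in N, time in s.
With the tool pointing down it reaches from about 0.35 to 0.725 m from the base axis. Payload 4.3 kg.
Tool frame: the origin (TCP) lies at the very end of the fingers, on their centre line; the grasp point (between the pads) lies 19 mm behind it; z points along the fingers, y is the line along which they close (so a half turn about z gives the same grasp; the last joint's range is limited). The gripper opens to 85 mm and grips with 20 to 120 N. Pads are 22 mm wide; open, the fingers measure 114 mm over their backs; the gripper's body (76 mm by 85 mm) begins 54 mm behind the grasp point. The pads swing forward as they close: fully open they stand 13 mm farther back than shut.
Start: joints at [1.001, 0.377, 0.081, 1.274, 0, 1.46], TCP at [0.255, 0.515, 0.231] pointing down, gripper open.
Joint ranges: [-2.72, 2.72], [-0.84, 1.66], [-1.02, 1.22], [-1.77, 2.12], [-1.37, 1.28], [-3.14, 3.14]. Speed limits (rad/s): [2.57, 2.57, 3.14, 3.14, 3.14, 3.14].

INTERFACE

Orientations are given as a unit quaternion [w, x, y, z].
In Python, from station import monitor, optics, workorder gives the robot as it stands.
- The arm moves only by the tool drive_tool, never from a script. Its argument "moves" is a list that holds one entry, the list of rows, each a list of 6 numbers: the shift along the tool's x, y, z each as a share of 12 cm, from -1 to 1, then the turn, a rotation vector about the tool's x, y, z each as a share of 6 degrees, from -1 to 1. A call has 1 to 20 rows; each row shifts and turns the commanded pose from where the row before left it, along the tool's axes as they then stand; what a row does not reach is not made up. A row lasts 1/10 s, in which the tool goes at most 50 mm and 8.59 degrees, less where a joint would pass 70% of its speed; a pose out of reach is approached as far as the arm can. A call with a number of a shift or a turn outside -1 to 1 is refused whole. A call with a gripper value outside its range is refused whole. "claw" is the closure, from 0 (fully open) to 1 (shut), set as the call begins (left out, the last holds). The fingers move at their own pace and stop on an object; "grip_force" is the grip in N (left out, the last holds). Time passes only in rows, so rows that do not move let the fingers close. It gives the time, the measured TCP pose, the force, the opening and the grip force at its end, in the units of the state.
- monitor.observe(): the state, without advancing time (a new reading comes with each control period).
- optics.camera(name): name is "scene" or "top"; returns the picture (480x640x3 uint8, red, green, blue); there is no depth.
- optics.get_calibration(name): a dict with "camera_matrix" (3x3 intrinsics, pixels), "dist" ([k1, k2, p1, p2, k3] as OpenCV has them; the pictures are not rectified), "position" and "attitude" of the camera in the world. Camera axes: x right, y down, z forward; pixel columns grow to the right and rows downward; lengths in m; the calibration is good to about 2 mm. A picture is of the moment at which its call begins. get_calibration takes no time and is no camera call.
- workorder.sign_off(): hands the job in; it is judged then, once.
Trained networks look in the newest picture that a camera, given by its name, has taken for a name from the list of things; names that differ only in an ending like _2 or _b are one class to them, and where a whole thing is asked for, a point or a joint stands for the part that bears it (a point fixed in the world has none). Each returns a list of dicts, best first, with "score" (0 to 1); they miss things now and then, are a little off and sometimes report something else, mostly with a low value. They report only what shows in the picture. A call takes as long as a camera call. They do not tell look-alikes from the thing itself.
- optics.spot_in(camera, label): "bbox" ([left, top, width, height] in pixels, round what is visible of it).
- optics.regions_of(camera, label): "pixels" (480x640 bool, what is visible of it) and "bbox" ([left, top, width, height] in pixels, round what is visible of it).
The state is a dict: "clock": time; "joint_pos": joint angles; "joint_velocities": joint speeds; "joint_torque": joint torques, N m; "ee_pos": TCP position; "orientation": TCP orientation; "ft_force": force on the tool from outside, world axes, zero at the start; "moment": the same for the moment, N m; "opening": finger opening in m; "gripper_force": force on a finger pad.
Only numpy, scipy, OpenCV 4.12 (cv2) and the standard library are available. Lean on these libraries where they do the work, as an engineer would, in place of code of your own. Each camera call takes 0.05 s, during which the arm holds its last target. There are 200 camera calls.

## Working session

There is one attempt and no reset: what is moved stays moved. The work goes in short steps, Python scripts to look and compute and a tool call to move; the robot and the scene stay as the last step left them, time stands still between calls to the robot, and variables do not carry over. Pictures are saved under pics/ and viewed, at most 10 in all, crops included, and the job is handed in when it is done.

Besides the shell and the picture viewer there is one more tool, called after ">>>" as a command line: name --argument value ..., lists and objects as JSON in quotes. drive_tool: Moves the arm, as the interface text tells. Its arguments: {"type":"object","properties":{"moves":{"type":"array"},"claw":{"type":"number"},"grip_force":{"type":"number"}},"required":["moves"]}

```bash
ls; mkdir -p pics; python3 - <<'E'
from station import monitor, optics
import cv2,numpy as np
s=monitor.observe();print(s['clock'],s['ee_pos'],s['orientation'],s['ft_force'])
for c in['scene','top']:
    im=optics.camera(c);cv2.imwrite(f'pics/{c}0.png',im[:,:,::-1])
    k=optics.get_calibration(c);print(c,k)
    for l in['reader','lock_pin','accessory_block','knob','bushing','pointer_tip','wheel_disc']:
        print(l,[(d['bbox'],round(d['score'],2)) for d in optics.spot_in(c,l)])
E
```

```text
pics
0.0 [0.25483125 0.51472187 0.23036926] [-3.37157535e-04  2.27903321e-01  9.73683234e-01 -9.60277980e-04] [-0.93509142  0.59532585 -0.2681303 ]
scene {'camera_matrix': array([[477.72045351,   0.        , 328.25057075],
       [  0.        , 477.72045351, 247.40466046],
       [  0.        ,   0.        ,   1.        ]]), 'dist': array([-0.01248703,  0.        ,  0.        ,  0.        ,  0.        ]), 'position': array([-3.36708954e-05, -7.56476012e-01,  6.08211465e-01]), 'attitude': array([-0.48388908,  0.81860956, -0.26550229,  0.15886563])}
reader [([270.7, 220.9, 130.5, 99.0], 0.92)]
lock_pin [([376.8, 288.8, 10.6, 24.5], 0.53), ([341.3, 306.2, 11.7, 32.5], 0.53)]
accessory_block [([377.5, 319.1, 48.5, 53.0], 0.65)]
knob [([286.2, 252.5, 79.3, 43.5], 0.94)]
bushing [([285.8, 251.6, 79.3, 49.0], 0.77)]
pointer_tip [([281.6, 255.2, 83.9, 39.8], 0.9)]
wheel_disc [([282.8, 252.5, 86.2, 45.7], 0.56)]
top {'camera_matrix': array([[489.05593372,   0.        , 321.55817137],
       [  0.        , 489.05593372, 243.11846522],
       [  0.        ,   0.        ,   1.        ]]), 'dist': array([0.03745585, 0.        , 0.        , 0.        , 0.        ]), 'position': array([0.49698242, 0.02260267, 1.14309799]), 'attitude': array([-0.02927177,  0.71661128, -0.69625324,  0.02903228])}
reader [([292.3, 200.2, 89.1, 106.0], 0.82)]
lock_pin [([399.0, 251.2, 13.7, 10.4], 0.49)]
accessory_block [([428.0, 261.3, 49.8, 30.5], 0.74)]
knob []
bushing [([292.8, 231.8, 83.3, 80.3], 0.57)]
pointer_tip [([295.1, 226.5, 79.8, 82.5], 0.73)]
wheel_disc [([292.7, 227.1, 83.8, 81.6], 0.79), ([294.8, 200.0, 85.2, 110.7], 0.24)]
```

```bash
python3 - <<'E'
import cv2,numpy as np
a=cv2.imread('pics/top0.png')[170:350,240:500];b=cv2.imread('pics/scene0.png')[200:400,240:460]
cv2.imwrite('pics/top0c.png',cv2.resize(a,None,fx=3,fy=3,interpolation=2));cv2.imwrite('pics/sc0c.png',cv2.resize(b,None,fx=3,fy=3,interpolation=2))
E
```

```text
(no output)
```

View pics/top0c.png

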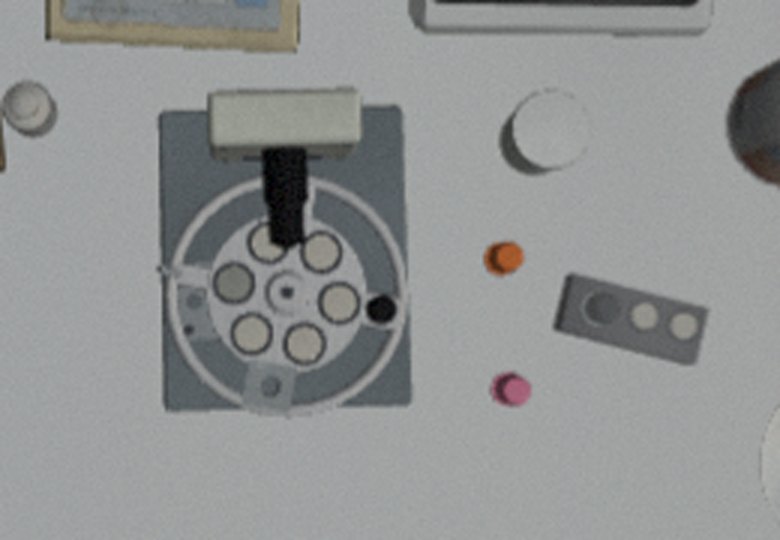

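View pics/sc0c.png

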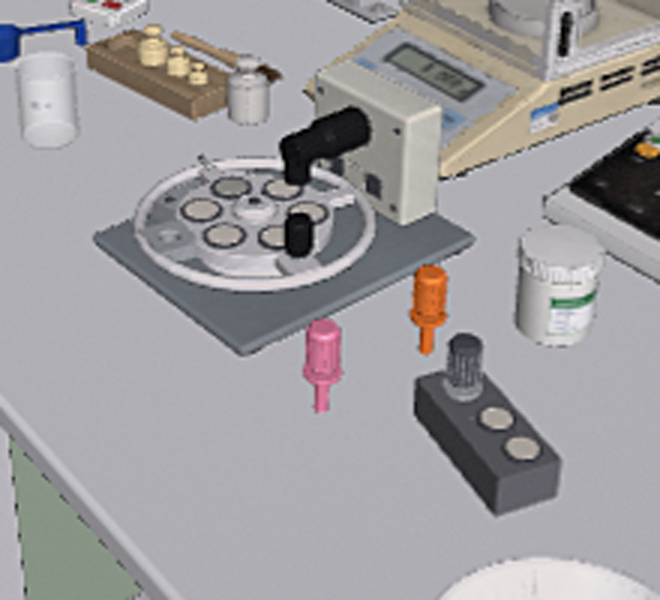

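The pin meant is the grey one in the block (scene ≈(395,321), top ≈(441,272)). The orange one (scene (383,299)) and the pink one (scene (347,322)) stand loose and have the wrong colour. The crops show this clearly. The wheel is about +1.4 rad, with the pointer at the left (top ≈(295,260)) and the knob at the right (top ≈(367,273)).

```bash
cat > h.py <<'E'
import cv2,numpy as np
from scipy.spatial.transform import Rotation as R
from station import optics
K={c:optics.get_calibration(c) for c in('scene','top')}
def rot(c): return R.from_quat(np.roll(K[c]['attitude'],-1)).as_matrix()
def ray(c,p):
    k=K[c];u=cv2.undistortPoints(np.array([[p]],float),k['camera_matrix'],k['dist'])[0,0]
    d=rot(c)@[u[0],u[1],1];return np.array(k['position']),d/np.linalg.norm(d)
def plane(c,p,z):
    o,d=ray(c,p);return o+d*(z-o[2])/d[2]
def tri(a,b):
    o1,d1=ray('scene',a);o2,d2=ray('top',b)
    s=np.linalg.lstsq(np.c_[d1,-d2],o2-o1,rcond=None)[0]
    p,q=o1+s[0]*d1,o2+s[1]*d2;return (p+q)/2,np.linalg.norm(p-q)
def pix(c,X):
    r=rot(c).T;t=-r@K[c]['position']
    return cv2.projectPoints(np.array(X,float).reshape(-1,1,3),cv2.Rodrigues(r)[0],t,K[c]['camera_matrix'],K[c]['dist'])[0][:,0]
E
python3 - <<'E'
from h import *
T=lambda x,y:(240+x/3-.33,170+y/3-.33)
S=lambda x,y:(240+x/3-.33,200+y/3-.33)
np.set_printoptions(precision=4,suppress=True)
print('knobtop',tri(S(298,219),T(381,309)), plane('top',T(381,309),.078))
print('pintop',tri(S(466,342),T(603,307)),plane('top',T(603,307),.068))
print('hub',tri(S(255,203),T(287,292)),plane('top',T(287,292),.048))
print('pointer',plane('top',T(165,269),.043),plane('scene',S(203,158),.043))
print('bushing',tri(S(171,238),T(270,387)))
print('footcorners',[plane('top',T(*p),.01) for p in((160,112),(401,106),(411,405),(166,411))])
print('pellets',[plane('top',T(*p),.032) for p in((645,316),(684,326))])
# ellipse fit of wheel rim in top
im=cv2.imread('pics/top0.png')
E
```

```text
knobtop (array([ 0.5241, -0.0763,  0.0761]), np.float64(0.0016350599818840848)) [ 0.5234 -0.0756  0.078 ]
pintop (array([ 0.5314, -0.2403,  0.0649]), np.float64(0.003592924364243035)) [ 0.5299 -0.2384  0.068 ]
hub (array([ 0.5354, -0.0085,  0.052 ]), np.float64(0.001843830742037445)) [ 0.5348 -0.0081  0.048 ]
pointer [0.5496 0.0837 0.043 ] [0.5517 0.0844 0.043 ]
bushing (array([0.4655, 0.0015, 0.0419]), np.float64(0.003936752525302874))
footcorners [array([0.6734, 0.0935, 0.01  ]), array([ 0.6835, -0.0941,  0.01  ]), array([ 0.4524, -0.1064,  0.01  ]), array([0.4424, 0.0811, 0.01  ])]
pellets [array([ 0.5252, -0.2787,  0.032 ]), array([ 0.5185, -0.3079,  0.032 ])]
```

>>> drive_tool --moves '[[[0,0,0,0,0,0.884],[0,0,0,0,0,0.884],[0,0,0,0,0,0.884],[0,0,0,0,0,0.884],[0,0,0,0,0,0.884],[0,0,0,0,0,0.884],[0,0,0,0,0,0.884],[0,0,0,0,0,0.884],[0,0,0,0,0,0.884],[0,0,0,0,0,0.884],[0,0,0,0,0,0.884],[0,0,0,0,0,0.884]]]'

```text
clock: 2.0
ee_pos: [0.2552, 0.5153, 0.2313]
orientation: [-0.0, 0.708, 0.706, 0.0]
ft_force: [1.2, 0.4, -0.8]
opening: 0.0853
gripper_force: 0.0
```

>>> drive_tool --moves '[[[-0.308,0.14,0.03,0,0,0],[-0.308,0.14,0.03,0,0,0],[-0.308,0.14,0.03,0,0,0],[-0.308,0.14,0.03,0,0,0],[-0.308,0.14,0.03,0,0,0],[-0.308,0.14,0.03,0,0,0],[-0.308,0.14,0.03,0,0,0],[-0.308,0.14,0.03,0,0,0],[-0.308,0.14,0.03,0,0,0],[-0.308,0.14,0.03,0,0,0],[-0.308,0.14,0.03,0,0,0],[-0.308,0.14,0.03,0,0,0],[-0.308,0.14,0.03,0,0,0],[-0.308,0.14,0.03,0,0,0],[-0.308,0.14,0.03,0,0,0],[-0.308,0.14,0.03,0,0,0],[0,0,0,0,0,0],[0,0,0,0,0,0]]]'

```text
clock: 3.8
ee_pos: [0.524, -0.0766, 0.1734]
orientation: [-0.0, 0.708, 0.707, 0.0]
ft_force: [-0.5, 0.8, -0.3]
opening: 0.0855
gripper_force: 0.0
```

>>> drive_tool --moves '[[[0,0,0.25,0,0,0],[0,0,0.25,0,0,0],[0,0,0.25,0,0,0],[0,0,0.25,0,0,0],[0,0,0,0,0,0],[0,0,0,0,0,0]]]'

```text
clock: 4.4
ee_pos: [0.5233, -0.0748, 0.0541]
orientation: [-0.001, 0.707, 0.708, -0.0]
ft_force: [0.2, -0.0, 1.0]
opening: 0.0854
gripper_force: 0.0
```

>>> drive_tool --moves '[[[0,0,0,0,0,0],[0,0,0,0,0,0],[0,0,0,0,0,0],[0,0,0,0,0,0],[0,0,0,0,0,0],[0,0,0,0,0,0],[0,0,0,0,0,0],[0,0,0,0,0,0]]]' --claw 1 --grip_force 20

```text
clock: 5.2
ee_pos: [0.5247, -0.0761, 0.0544]
orientation: [0.001, 0.707, 0.707, 0.0]
ft_force: [-0.6, 0.2, 6.6]
opening: 0.0209
gripper_force: 22.7
```

```bash
python3 - <<'E'
import numpy as np
A=np.array([.535,-.0085]);k=np.array([.5242,-.0761])-A
f=np.linspace(np.arctan2(k[1],k[0])+2*np.pi,np.pi+.0537,21);r=np.linspace(np.hypot(*k),.07,21)
d=np.diff(np.c_[A[0]+r*np.cos(f),A[1]+r*np.sin(f)],axis=0)/.12
print([[round(y,3),round(x,3),0,0,0,0] for x,y in d])
E
```

```text
[[np.float64(0.007), np.float64(-0.038), 0, 0, 0, 0], [np.float64(0.009), np.float64(-0.038), 0, 0, 0, 0], [np.float64(0.012), np.float64(-0.037), 0, 0, 0, 0], [np.float64(0.014), np.float64(-0.036), 0, 0, 0, 0], [np.float64(0.017), np.float64(-0.035), 0, 0, 0, 0], [np.float64(0.019), np.float64(-0.034), 0, 0, 0, 0], [np.float64(0.022), np.float64(-0.033), 0, 0, 0, 0], [np.float64(0.024), np.float64(-0.031), 0, 0, 0, 0], [np.float64(0.026), np.float64(-0.029), 0, 0, 0, 0], [np.float64(0.028), np.float64(-0.028), 0, 0, 0, 0], [np.float64(0.03), np.float64(-0.026), 0, 0, 0, 0], [np.float64(0.031), np.float64(-0.024), 0, 0, 0, 0], [np.float64(0.033), np.float64(-0.022), 0, 0, 0, 0], [np.float64(0.034), np.float64(-0.019), 0, 0, 0, 0], [np.float64(0.036), np.float64(-0.017), 0, 0, 0, 0], [np.float64(0.037), np.float64(-0.014), 0, 0, 0, 0], [np.float64(0.038), np.float64(-0.012), 0, 0, 0, 0], [np.float64(0.038), np.float64(-0.009), 0, 0, 0, 0], [np.float64(0.039), np.float64(-0.007), 0, 0, 0, 0], [np.float64(0.039), np.float64(-0.004), 0, 0, 0, 0]]
```

>>> drive_tool --moves '[[[0.007,-0.038,0,0,0,0],[0.009,-0.038,0,0,0,0],[0.012,-0.037,0,0,0,0],[0.014,-0.036,0,0,0,0],[0.017,-0.035,0,0,0,0],[0.019,-0.034,0,0,0,0],[0.022,-0.033,0,0,0,0],[0.024,-0.031,0,0,0,0],[0.026,-0.029,0,0,0,0],[0.028,-0.028,0,0,0,0]]]'

```text
clock: 6.2
ee_pos: [0.4845, -0.0548, 0.0544]
orientation: [0.001, 0.707, 0.707, 0.001]
ft_force: [4.7, -0.4, 4.8]
opening: 0.0211
gripper_force: 22.7
```

>>> drive_tool --moves '[[[0.03,-0.026,0,0,0,0],[0.031,-0.024,0,0,0,0],[0.033,-0.022,0,0,0,0],[0.034,-0.019,0,0,0,0],[0.036,-0.017,0,0,0,0],[0.037,-0.014,0,0,0,0],[0.038,-0.012,0,0,0,0],[0.038,-0.009,0,0,0,0],[0.039,-0.007,0,0,0,0],[0.039,-0.004,0,0,0,0],[0,0,0,0,0,0],[0,0,0,0,0,0],[0,0,0,0,0,0],[0,0,0,0,0,0]]]'

```text
clock: 7.6
ee_pos: [0.4659, -0.012, 0.0544]
orientation: [0.001, 0.707, 0.707, 0.001]
ft_force: [4.0, 2.0, 6.6]
opening: 0.0209
gripper_force: 22.9
```

>>> drive_tool --moves '[[[0,0,0,0,0,0],[0,0,0,0,0,0],[0,0,0,0,0,0],[0,0,0,0,0,0],[0,0,0,0,0,0],[0,0,-0.3,0,0,0],[0,0,-0.3,0,0,0],[0,0,-0.3,0,0,0],[-0.4,0,0,0,0,0],[-0.4,0,0,0,0,0],[-0.4,0,0,0,0,0],[-0.4,0,0,0,0,0],[-0.4,0.1,0,0,0,0],[0,0,0,0,0,0]]]' --claw 0

```text
clock: 9.0
ee_pos: [0.4781, -0.258, 0.1614]
orientation: [0.002, 0.709, 0.705, -0.0]
ft_force: [0.1, 1.1, 0.6]
opening: 0.0854
gripper_force: 0.0
```

```bash
python3 - <<'E'
from h import *
for c,(x0,y0,w,h) in dict(top=(280,190,200,150),scene=(250,210,180,135)).items():
    im=optics.camera(c)[:,:,::-1];cv2.imwrite(f'pics/{c}1.png',im)
    cv2.imwrite(f'pics/{c}1c.png',cv2.resize(im[y0:y0+h,x0:x0+w],None,fx=4,fy=4,interpolation=2))
E
```

```text
(no output)
```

View pics/top1c.png

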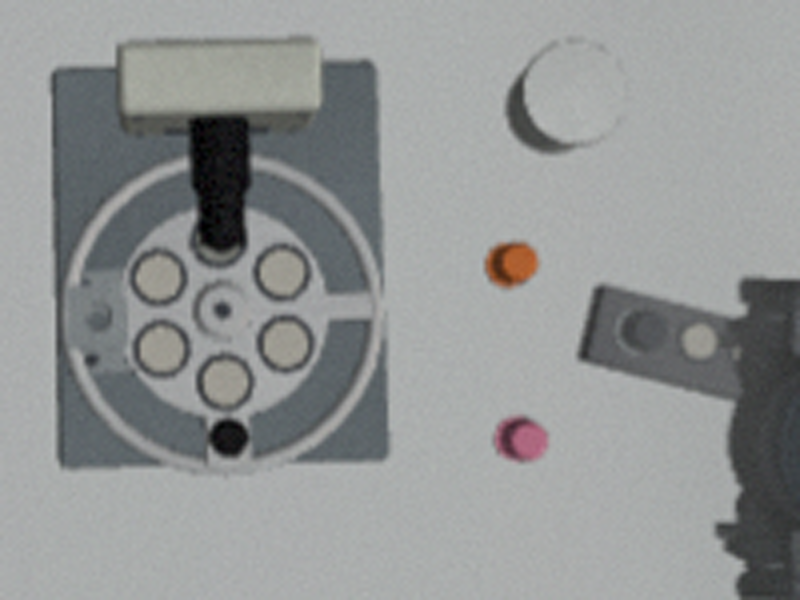

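View pics/scene1c.png

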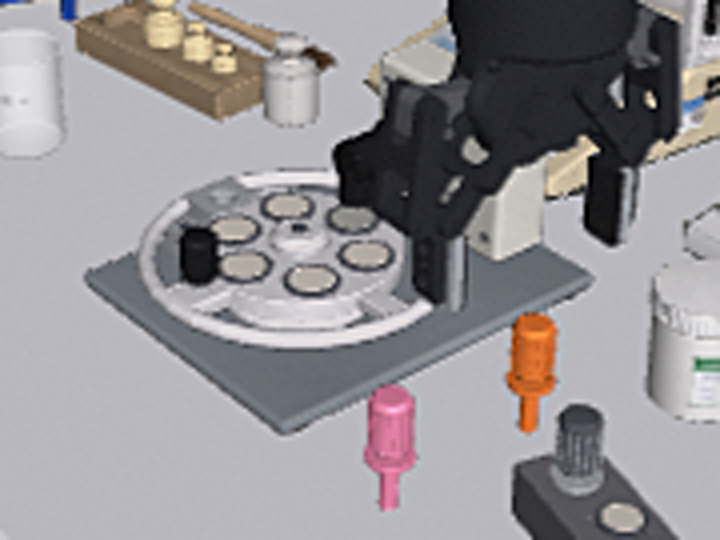

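The wheel has turned, with the knob now at the front (top crop (229,437)) and the bushing at the left (crop (97,319)). The snout hides the pointer. The grey pin is still upright in the block, with its head at scene crop (580,412).

```bash
python3 - <<'E'
from h import *
np.set_printoptions(precision=4,suppress=True)
T=lambda x,y:(280+x/4-.375,190+y/4-.375)
S=lambda x,y:(250+x/4-.375,210+y/4-.375)
b=plane('top',T(97,319),.044);k=plane('top',T(229,437),.078);h=plane('top',T(222,310),.048)
print(b,k,h,'scene bush',tri(S(225,195),T(97,319)))
print('wheel', np.arctan2(*(b-h)[1::-1])-np.pi/2-.0537, np.arctan2(*(h-k)[1::-1])-.0537)
print('pin',plane('top',T(647,331),.068),tri(S(581,412),T(647,331)))
im=cv2.imread('pics/top1.png')
for n,(x0,y0,w,h) in dict(b=(295,260,20,20),p=(433,265,20,18)).items(): cv2.imwrite(f'pics/{n}.png',im[y0:y0+h,x0:x0+w])
cv2.imwrite('pics/bp.png',np.hstack([cv2.resize(im[y0:y0+30,x0:x0+30],(390,390),interpolation=2) for x0,y0 in((290,255),(427,258))]))
E
```

```text
[0.5276 0.0623 0.044 ] [ 0.465  -0.0124  0.078 ] [ 0.5345 -0.0076  0.048 ] scene bush (array([0.5294, 0.0611, 0.0446]), np.float64(0.004331354537062823))
wheel 0.045112120079085466 0.014707651870305621
pin [ 0.5291 -0.2399  0.068 ] (array([ 0.5304, -0.241 ,  0.0681]), np.float64(0.0032475629070043443))
```

View pics/bp.png

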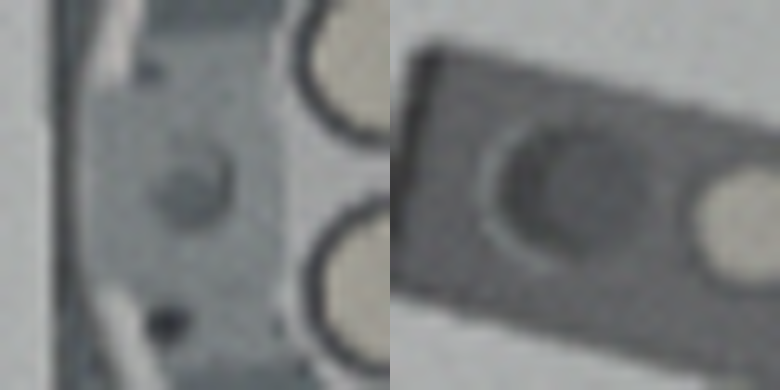

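The bushing sits at about (0.530, 0.0615) and the pin at about (0.530, −0.2415), with its top at 0.068 as described. Next I go to the pin.

>>> drive_tool --moves '[[[0.046,0.144,0,0,0,0],[0.046,0.144,0,0,0,0],[0.046,0.145,0,0,0,0],[0,0,0.25,0,0,0],[0,0,0.25,0,0,0],[0,0,0,0,0,0],[0,0,0,0,0,0]]]'

```text
clock: 9.8
ee_pos: [0.528, -0.2338, 0.1017]
orientation: [-0.001, 0.707, 0.708, -0.0]
ft_force: [0.4, 0.3, -1.4]
opening: 0.0852
gripper_force: 0.0
```

>>> drive_tool --moves '[[[-0.064,0.017,0,0,0,0],[0,0,0.124,0,0,0],[0,0,0.124,0,0,0],[0,0,0.124,0,0,0],[0,0,0.124,0,0,0],[0,0,0,0,0,0],[0,0,0,0,0,0]]]'

```text
clock: 10.5
ee_pos: [0.5317, -0.2439, 0.0435]
orientation: [0.001, 0.707, 0.707, 0.0]
ft_force: [0.2, -0.2, 0.2]
opening: 0.085
gripper_force: 0.0
```

>>> drive_tool --moves '[[[0,0,0,0,0,0],[0,0,0,0,0,0],[0,0,0,0,0,0],[0,0,0,0,0,0],[0,0,0,0,0,0],[0,0,0,0,0,0],[0,0,0,0,0,0],[0,0,0,0,0,0]]]' --claw 1 --grip_force 35

```text
clock: 11.3
ee_pos: [0.5312, -0.2433, 0.0426]
orientation: [0.0, 0.707, 0.707, 0.0]
ft_force: [-0.7, 1.3, 5.4]
opening: 0.0206
gripper_force: 34.4
```

>>> drive_tool --moves '[[[0,0,-0.08,0,0,0],[0,0,-0.2,0,0,0],[0,0,-0.35,0,0,0],[0,0,-0.35,0,0,0],[0.3,0,0,0,0,0],[0.34,0,0,0,0,0],[0.34,0,0,0,0,0],[0.34,0,0,0,0,0],[0.34,0,0,0,0,0],[0.34,0,0,0,0,0],[0.34,0,0,0,0,0],[0.2,0,0,0,0,0],[0,0,0,0,0,0],[0,0,0,0,0,0],[0,0,0,0,0,0]]]'

```text
clock: 12.8
ee_pos: [0.5308, 0.0607, 0.1597]
orientation: [0.0, 0.707, 0.707, -0.0]
ft_force: [0.6, 0.3, -0.7]
opening: 0.0202
gripper_force: 34.8
```

```bash
python3 - <<'E'
from h import *
from station import monitor
np.set_printoptions(precision=4,suppress=True)
im=optics.camera('scene')[:,:,::-1];cv2.imwrite('pics/scene2.png',im)
P=[]
for i in range(3):
    s=monitor.observe();P.append(s['ee_pos']);optics.camera('scene')
p=np.mean(P,0);print(P,p,s['orientation'])
nose=p-[0,0,.0416]
q=pix('scene',[nose,p,[.530,.0615,.044],nose+[0,.005,0],nose+[.005,0,0]]);print(q)
print(optics.spot_in('scene','lock_pin'))
x0,y0=int(q[0,0])-50,int(q[0,1])-40;print(x0,y0)
cv2.imwrite('pics/scene2c.png',cv2.resize(im[y0:y0+90,x0:x0+100],None,fx=6,fy=6,interpolation=2))
E
```

```text
[array([0.5309, 0.0605, 0.1597]), array([0.5309, 0.0605, 0.1597]), array([0.5309, 0.0605, 0.1597])] [0.5309 0.0605 0.1597] [-0.      0.7077  0.7065 -0.0001]
[[304.9927 230.3917]
 [304.6168 213.774 ]
 [305.08   258.4813]
 [303.7814 229.5925]
 [306.8175 229.8171]]
[{'bbox': [379.9, 288.0, 9.3, 27.1], 'score': 0.81}, {'bbox': [302.2, 199.7, 9.3, 33.5], 'score': 0.69}, {'bbox': [241.4, 218.2, 23.9, 33.0], 'score': 0.59}, {'bbox': [341.0, 306.0, 12.7, 30.9], 'score': 0.58}]
254 190
```

View pics/scene2c.png

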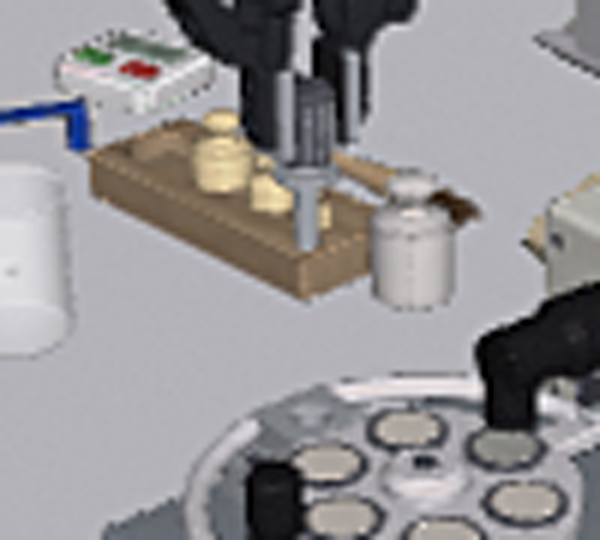

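The pin is held upright. Its nose is at scene (304.9, 230.9) against the predicted (305.0, 230.4), and the bushing is at (305.6, 258.2), so it is lined up within about 1 mm.

>>> drive_tool --moves '[[[0,0,0.2,0,0,0],[0,0,0.2,0,0,0],[0,0,0.1,0,0,0],[0,0,0.06,0,0,0],[0,0,0,0,0,0],[0,0,0,0,0,0],[0,0,0,0,0,0]]]'

```text
clock: 13.75
ee_pos: [0.5319, 0.0616, 0.0937]
orientation: [0.001, 0.707, 0.707, 0.001]
ft_force: [0.4, 0.1, -1.4]
opening: 0.0207
gripper_force: 34.8
```

>>> drive_tool --moves '[[[0,0,0.01,0,0,0],[0,0,0.01,0,0,0],[0,0,0.01,0,0,0],[0,0,0.01,0,0,0],[0,0,0.01,0,0,0],[0,0,0.005,0,0,0],[0,0,0,0,0,0]]]'

```text
clock: 14.45
ee_pos: [0.5308, 0.0616, 0.0858]
orientation: [-0.0, 0.707, 0.707, -0.0]
ft_force: [0.2, -0.9, -0.0]
opening: 0.0202
gripper_force: 34.8
```

>>> drive_tool --moves '[[[0,0,0.005,0,0,0],[0,0,0.005,0,0,0],[0,0,0.005,0,0,0],[0,0,0,0,0,0]]]'

```text
clock: 14.85
ee_pos: [0.5308, 0.0616, 0.0841]
orientation: [-0.0, 0.707, 0.707, -0.0]
ft_force: [0.4, 0.5, -0.6]
opening: 0.0205
gripper_force: 34.8
```

>>> drive_tool --moves '[[[0,0,0.005,0,0,0],[0,0,0.005,0,0,0],[0,0,0.005,0,0,0],[0,0,0,0,0,0]]]'

```text
clock: 15.25
ee_pos: [0.5308, 0.0616, 0.0823]
orientation: [-0.0, 0.707, 0.707, -0.0]
ft_force: [0.3, -0.2, -1.0]
opening: 0.0204
gripper_force: 34.8
```

Past the bushing mouth with no contact.

>>> drive_tool --moves '[[[0,0,0.01,0,0,0],[0,0,0.01,0,0,0],[0,0,0.01,0,0,0],[0,0,0.01,0,0,0],[0,0,0.01,0,0,0],[0,0,0,0,0,0]]]'

```text
clock: 15.85
ee_pos: [0.5307, 0.0616, 0.0761]
orientation: [-0.0, 0.707, 0.707, -0.0]
ft_force: [0.1, 0.4, -0.2]
opening: 0.0207
gripper_force: 34.8
```

>>> drive_tool --moves '[[[0,0,0.006,0,0,0],[0,0,0.006,0,0,0],[0,0,0.006,0,0,0],[0,0,0,0,0,0]]]'

```text
clock: 16.25
ee_pos: [0.5308, 0.0617, 0.0741]
orientation: [-0.0, 0.707, 0.707, -0.0]
ft_force: [-0.8, -0.1, -1.4]
opening: 0.0208
gripper_force: 34.8
```

>>> drive_tool --moves '[[[0,0,0.005,0,0,0],[0,0,0.005,0,0,0],[0,0,0,0,0,0]]]'

```text
clock: 16.55
ee_pos: [0.5308, 0.0617, 0.073]
orientation: [-0.0, 0.707, 0.707, 0.0]
ft_force: [0.1, -0.1, -0.6]
opening: 0.0205
gripper_force: 34.8
```

>>> drive_tool --moves '[[[0,0,0.005,0,0,0],[0,0,0.005,0,0,0],[0,0,0,0,0,0]]]'

```text
clock: 16.85
ee_pos: [0.5308, 0.0616, 0.0717]
orientation: [-0.0, 0.707, 0.707, -0.0]
ft_force: [0.1, -0.6, -1.6]
opening: 0.0207
gripper_force: 34.8
```

>>> drive_tool --moves '[[[0,0,0.005,0,0,0],[0,0,0,0,0,0]]]'

```text
clock: 17.05
ee_pos: [0.531, 0.0616, 0.0715]
orientation: [0.0, 0.707, 0.707, 0.0]
ft_force: [-0.6, -0.1, 2.5]
opening: 0.0203
gripper_force: 35.1
```

Contact with the index block at TCP z ≈ 0.0715, as expected. I press lightly and feel along the circle.

>>> drive_tool --moves '[[[0,0,0.003,0,0,0],[0,0.004,0,0,0,0],[0,0.004,0,0,0,0],[0,0.004,0,0,0,0],[0,0,0,0,0,0]]]'

```text
clock: 17.55
ee_pos: [0.5314, 0.0617, 0.0713]
orientation: [-0.0, 0.707, 0.707, -0.0]
ft_force: [-3.9, 0.2, 6.6]
opening: 0.0204
gripper_force: 35.7
```

>>> drive_tool --moves '[[[0,0.004,0,0,0,0],[0,0.004,0,0,0,0],[0,0.004,0,0,0,0],[0,0,0,0,0,0]]]'

```text
clock: 17.95
ee_pos: [0.5323, 0.0617, 0.0713]
orientation: [-0.001, 0.707, 0.707, -0.001]
ft_force: [-5.2, 0.1, 9.0]
opening: 0.0209
gripper_force: 35.8
```

>>> drive_tool --moves '[[[0,0.004,-0.002,0,0,0],[0,0.004,0,0,0,0],[0,0.004,0,0,0,0],[0,0,0,0,0,0]]]'

```text
clock: 18.35
ee_pos: [0.5331, 0.0617, 0.0713]
orientation: [-0.001, 0.707, 0.707, -0.001]
ft_force: [-5.6, -0.0, 8.1]
opening: 0.0206
gripper_force: 35.9
```

>>> drive_tool --moves '[[[0,0,-0.002,0,0,0],[0,0,0,0,0,0],[0,0,0,0,0,0],[0,0,0,0,0,0]]]'

```text
clock: 18.75
ee_pos: [0.5331, 0.0617, 0.0714]
orientation: [-0.001, 0.707, 0.707, -0.001]
ft_force: [-5.4, -0.5, 6.8]
opening: 0.0202
gripper_force: 35.7
```

>>> drive_tool --moves '[[[0,0.005,0,0,0,0],[0,0.005,0,0,0,0],[0,0.005,0,0,0,0],[0,0,0,0,0,0]]]'

```text
clock: 19.15
ee_pos: [0.5343, 0.0617, 0.0714]
orientation: [-0.002, 0.707, 0.707, -0.002]
ft_force: [-6.5, -0.1, 9.6]
opening: 0.0209
gripper_force: 36.0
```

```bash
python3 - <<'E'
from h import *
from station import monitor
im=optics.camera('top')[:,:,::-1];cv2.imwrite('pics/top3.png',im)
a=cv2.imread('pics/top1.png')
for i in (a,im):
    # knob patch: dark centroid
    g=cv2.cvtColor(i[290:310,325:350].copy(),6).astype(float);w=np.clip(80-g,0,None);y,x=np.mgrid[:20,:25];print(325+(w*x).sum()/w.sum(),290+(w*y).sum()/w.sum(),w.sum())
s=monitor.observe();print(s['moment'],s['ft_force'])
b=cv2.imread('pics/scene1.png');c=optics.camera('scene')[:,:,::-1];cv2.imwrite('pics/scene3.png',c)
cv2.imwrite('pics/v3.png',np.hstack([cv2.resize(im[225:315,290:380],(400,400),interpolation=2),cv2.resize(c[210:300,270:360],(400,400),interpolation=2)]))
E
```

```text
336.6519495412844 298.8830275229358 3488.0
336.1052316890882 298.83467862481314 3345.0
[-0.02968915  1.69294295 -0.02043285] [-7.34635983 -1.04971015  8.67341408]
```

View pics/v3.png

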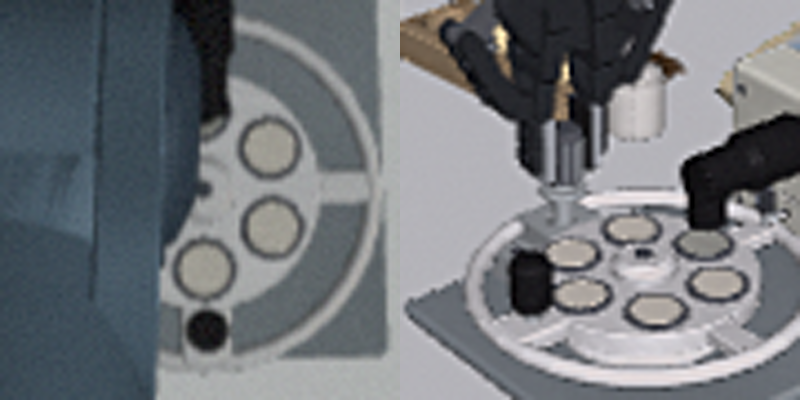

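The knob has shifted about 1.2 mm, so the pin is dragging the wheel as intended. I carry on with a lighter press.

>>> drive_tool --moves '[[[0,0.005,-0.003,0,0,0],[0,0.005,0,0,0,0],[0,0.005,0,0,0,0],[0,0,0,0,0,0]]]'

```text
clock: 19.65
ee_pos: [0.5361, 0.0616, 0.0715]
orientation: [-0.002, 0.707, 0.707, -0.002]
ft_force: [-6.2, 0.7, 6.5]
opening: 0.0211
gripper_force: 35.7
```

>>> drive_tool --moves '[[[0,0.005,0,0,0,0],[0,0.005,0,0,0,0],[0,0.005,0,0,0,0],[0,0,0,0,0,0]]]'

```text
clock: 20.05
ee_pos: [0.5379, 0.0615, 0.0714]
orientation: [-0.002, 0.707, 0.707, -0.002]
ft_force: [-5.8, -1.2, 6.5]
opening: 0.0209
gripper_force: 35.8
```

>>> drive_tool --moves '[[[0,0.005,0,0,0,0],[0,0.005,0,0,0,0],[0,0.005,0,0,0,0],[0,0,0,0,0,0]]]'

```text
clock: 20.45
ee_pos: [0.5397, 0.0615, 0.0714]
orientation: [-0.001, 0.707, 0.707, -0.002]
ft_force: [-6.5, -0.6, 7.3]
opening: 0.0206
gripper_force: 35.8
```

>>> drive_tool --moves '[[[0,0.004,0,0,0,0],[0,0.004,0,0,0,0],[0,0.004,0,0,0,0],[0,0,0,0,0,0]]]'

```text
clock: 20.85
ee_pos: [0.5411, 0.0614, 0.0714]
orientation: [-0.001, 0.707, 0.707, -0.002]
ft_force: [-6.5, -0.7, 7.3]
opening: 0.0209
gripper_force: 35.7
```

No bore on the clockwise side. I lift off slightly, go back, and feel the other way.

>>> drive_tool --moves '[[[0,0,-0.016,0,0,0],[0,-0.02,0,0,0,0],[0,-0.02,0,0,0,0],[0,-0.02,0,0,0,0],[0,-0.02,0,0,0,0],[0,-0.02,0,0,0,0],[0,0,0,0,0,0],[0,0,0,0,0,0]]]'

```text
clock: 21.65
ee_pos: [0.5321, 0.0616, 0.0739]
orientation: [0.0, 0.707, 0.707, 0.0]
ft_force: [1.9, -0.0, -0.6]
opening: 0.0205
gripper_force: 34.9
```

>>> drive_tool --moves '[[[0,0,0.008,0,0,0],[0,0,0.008,0,0,0],[0,0,0.008,0,0,0],[0,0,0,0,0,0]]]'

```text
clock: 22.05
ee_pos: [0.5322, 0.0617, 0.0714]
orientation: [0.0, 0.707, 0.707, 0.0]
ft_force: [-0.6, -0.9, 5.0]
opening: 0.0205
gripper_force: 35.4
```

>>> drive_tool --moves '[[[0,-0.005,0,0,0,0],[0,-0.005,0,0,0,0],[0,-0.005,0,0,0,0],[0,-0.005,0,0,0,0],[0,0,0,0,0,0]]]'

```text
clock: 22.55
ee_pos: [0.5307, 0.0615, 0.0714]
orientation: [0.001, 0.707, 0.707, 0.001]
ft_force: [4.1, -0.8, 4.7]
opening: 0.0206
gripper_force: 35.5
```

>>> drive_tool --moves '[[[0,-0.005,0,0,0,0],[0,-0.005,0,0,0,0],[0,-0.005,0,0,0,0],[0,0,0,0,0,0]]]'

```text
clock: 22.95
ee_pos: [0.5262, 0.0615, 0.0699]
orientation: [-0.001, 0.707, 0.707, -0.001]
ft_force: [3.3, -1.0, 0.5]
opening: 0.0207
gripper_force: 35.1
```

The pin dropped in: z is 1.5 mm lower and the force has vanished. I lower it in small steps.

>>> drive_tool --moves '[[[0,0,0,0,0,0],[0,0,0.008,0,0,0],[0,0,0,0,0,0]]]'

```text
clock: 23.25
ee_pos: [0.5264, 0.0616, 0.0689]
orientation: [-0.001, 0.707, 0.707, -0.001]
ft_force: [1.9, -2.1, -0.6]
opening: 0.0208
gripper_force: 34.9
```

>>> drive_tool --moves '[[[-0.003,0.003,0.008,0,0,0],[0,0,0.008,0,0,0],[0,0,0,0,0,0]]]'

```text
clock: 23.55
ee_pos: [0.5268, 0.0615, 0.0672]
orientation: [-0.001, 0.707, 0.707, -0.001]
ft_force: [0.0, -0.6, -1.6]
opening: 0.0208
gripper_force: 34.8
```

>>> drive_tool --moves '[[[0,0,0.01,0,0,0],[0,0,0.01,0,0,0],[0,0,0.01,0,0,0],[0,0,0,0,0,0]]]'

```text
clock: 23.95
ee_pos: [0.5276, 0.0614, 0.064]
orientation: [-0.0, 0.707, 0.707, -0.0]
ft_force: [0.3, -0.7, -0.8]
opening: 0.0207
gripper_force: 34.9
```

>>> drive_tool --moves '[[[0,0,0.01,0,0,0],[0,0,0.01,0,0,0],[0,0,0.01,0,0,0],[0,0,0,0,0,0]]]'

```text
clock: 24.35
ee_pos: [0.5278, 0.0613, 0.0604]
orientation: [-0.0, 0.707, 0.707, -0.0]
ft_force: [0.9, -0.4, -1.4]
opening: 0.0209
gripper_force: 34.9
```

Contact home is expected near TCP z ≈ 0.0565.

>>> drive_tool --moves '[[[0,0,0.008,0,0,0],[0,0,0.008,0,0,0],[0,0,0.008,0,0,0],[0,0,0,0,0,0]]]'

```text
clock: 24.75
ee_pos: [0.5279, 0.0613, 0.0576]
orientation: [-0.0, 0.707, 0.707, -0.0]
ft_force: [1.0, 0.3, -1.3]
opening: 0.0207
gripper_force: 34.9
```

>>> drive_tool --moves '[[[0,0,0.004,0,0,0],[0,0,0.004,0,0,0],[0,0,0,0,0,0]]]'

```text
clock: 25.05
ee_pos: [0.528, 0.0613, 0.0568]
orientation: [-0.0, 0.707, 0.707, 0.0]
ft_force: [-0.2, 0.6, -1.0]
opening: 0.0202
gripper_force: 34.9
```

>>> drive_tool --moves '[[[0,0,0.004,0,0,0],[0,0,0.003,0,0,0],[0,0,0,0,0,0]]]'

```text
clock: 25.35
ee_pos: [0.5282, 0.0613, 0.0566]
orientation: [0.0, 0.707, 0.707, 0.0]
ft_force: [-1.8, 0.2, 4.9]
opening: 0.0207
gripper_force: 35.4
```

Contact comes 15 mm below the block top, so the collar is on the wheel. I release and lift away.

>>> drive_tool --moves '[[[0,0,0,0,0,0],[0,0,0,0,0,0],[0,0,0,0,0,0],[0,0,0,0,0,0],[0,0,0,0,0,0],[0,0,0,0,0,0],[0,0,-0.1,0,0,0],[0,0,-0.2,0,0,0],[0,0,-0.3,0,0,0],[0,0,-0.3,0,0,0],[0.3,-0.2,0,0,0,0],[0.3,-0.2,0,0,0,0],[0.3,-0.2,0,0,0,0],[0.3,-0.2,0,0,0,0],[0,0,0,0,0,0],[0,0,0,0,0,0]]]' --claw 0

```text
clock: 26.95
ee_pos: [0.4318, 0.2059, 0.1648]
orientation: [0.0, 0.706, 0.708, 0.0]
ft_force: [-0.5, 0.2, -0.7]
opening: 0.0856
gripper_force: 0.0
```

```bash
python3 - <<'E'
from h import *
im=optics.camera('top')[:,:,::-1];c=optics.camera('scene')[:,:,::-1]
cv2.imwrite('pics/v4.png',np.hstack([cv2.resize(im[225:315,290:380],(400,400),interpolation=2),cv2.resize(c[210:300,270:360],(400,400),interpolation=2)]))
E
```

```text
(no output)
```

View pics/v4.png

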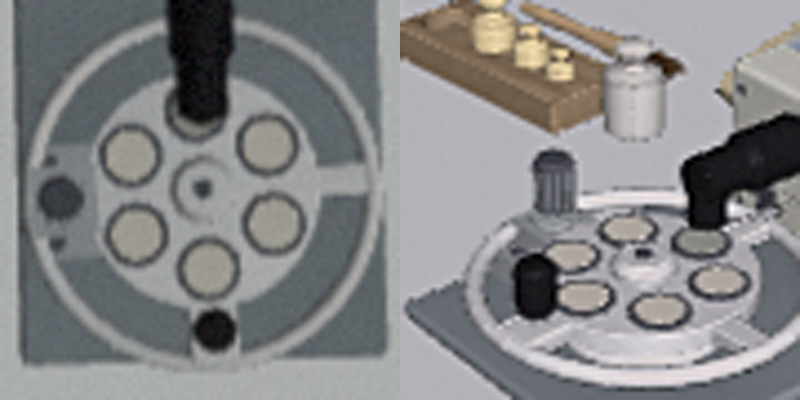

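The pin stands upright in the bushing with its collar on the wheel (top crop (62,198), scene crop (553,180)). The arm is clear of everything.

```bash
python3 -c "
from station import workorder
print(workorder.sign_off())"
```

```text
the job is handed in; nothing more can be done
None
```

I turned the wheel to about 0.05 rad, inside the window, seated the lock pin home with its collar on the wheel, let it go and handed the job in at about 27 s. The sign-off call gave no verdict. The wrist force I saw stayed at or below about 10 N upwards and 7 N sideways, and I kept the arm clear of the beaker, the jar and the weight.

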